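Draw off the fumes from the glue pot

TASK

At the shoe repairer's glue bench, first slide the hot covered glue pot along the hotplate from the far ring to the marked ring beside the suction hood, keeping it flat on the plate all the way (no lifting or tipping), centre it inside that ring and let go of it. Then take the knob of the hood's spring-closed shutter, slide it open against its spring to half of its travel, enough to draw the fumes without chilling the glue, and keep holding it there: finish while holding the shutter half open, because it snaps shut when let go. Leave the other things on the bench where they are.

Things in the scene. Friction and masses are not known exactly. Their poses are not given: they have to be found in the camera images.
- hotplate: Twin bench hotplate, fixed to the bench: flat box 260 (its x) x 440 (its y) x 65 mm high with a smooth black top, two control knobs on the -x front, and two marked rings (light line, 136 mm inner diameter) on its top. Origin: centre of its underside, on the bench. Its position and yaw vary.
- ring_by_hood (a point): Centre of the marked ring beside the suction hood, at the height of the plate's top (65 mm above the bench); at x 0, y +105 mm in the hotplate's frame. The pot has to end here.
- ring_far (a point): Centre of the other marked ring, at the height of the plate's top; at x 0, y -105 mm in the hotplate's frame. The pot starts roughly here.
- glue_pot: Loose covered aluminium glue pot, 0.55 to 0.95 kg: 108 mm diameter, lid 114 mm across, 83 mm high; the short wooden handle of a brush stands out of the lid, leaning away from the pot's handle, up to 145 mm height. Origin: centre of its underside, z up. Its bar handle points along its own -x, roughly towards the robot (within 0.5 rad).
- pot_handle (a point): Point on the middle line of the pot's straight black bar handle, 95 mm from the pot's axis along the pot's -x and 50 mm above its underside. The bar runs from 59 to 167 mm from the pot's axis and is 18 mm wide and 14 mm high, with 43 mm of free space between it and the plate.
- hood: Sheet-metal suction hood fixed at the hotplate's +y end. In its frame x is -100 to 120 mm, y 0 to 220 mm, 170 mm high; its front (towards the plate) is upright at y 0 to 70 mm height, then slopes back at 45 degrees to y 100 mm; the mouth, 70 x 80 mm, is in the slope. Flat top behind. Origin: on the bench under the front edge. An 80 mm duct, axis 90 mm high, leaves its back in +y.
- shutter_travel (a joint): Sliding shutter plate of the hood, m: 0 shut, 0.070 fully open (end stop), 0.035 half travel. It opens level along the hood's own -x (roughly towards the robot). A spring pulls it shut: about 3 N when shut, rising to 8 N at half and 13.5 N fully open. It starts shut and shuts by itself when let go.
- shutter: The hood's steel shutter with its upright black cylinder knob, 22 mm diameter, 45 mm high. Origin: centre of the knob's underside, 182 mm above the bench, at x +55 mm (when shut), y +130 mm in the hood's frame; axes parallel to the hood's. The knob stands on the shutter's strap, 24 mm wide, 9 mm above the hood's top; 30 mm of free space round it.
- half_mark (a point): The longer, middle one of three tick marks (shut, half, open) on the scale strip at the back of the hood's top, 171 mm above the bench: the pointer at the end of the knob's strap stands over it at half travel. In front of the scale a spring tube of 16 mm diameter lies on the top along x at the hood's y 181 mm, x -104 to -24 mm, up to 189 mm height.
- hammer: Bystander: hammer lying flat on the bench to the right of the hotplate; origin near the middle of its length, on the bench.
- last: Bystander: white plastic shoe last, about 240 x 75 x 95 mm, beyond the hotplate, origin under it.
- cement_tin: Bystander: round tin, 90 mm diameter, 110 mm high, to the right of the hotplate, origin at the centre of its underside.
- rubber_heel: Bystander: black rubber heel piece, about 72 x 62 x 12 mm, on the bench beyond the hotplate, origin under it.

How it is judged:
By the outcome, as a careful person would: the job done as asked, in the order asked, and still so for the second after the job is handed in, while the arm keeps its last pose, push and grip.
It also fails if it takes over 51 s, if anything falls off the work surface, if the arm or the gripper's body presses on something with over 40 N, if the wrist force passes 120 N, or if a joint passes its speed limit or range.

ROBOT

A 7-joint arm with a two-finger parallel gripper is mounted at the origin on the work surface. World frame = base frame: x ahead of the robot, y to its left, z up, the work surface at z = 0. Lengths are in mm, angles in rad, forces in N, time in s.
With the tool pointing down it reaches from about 400 to 875 mm from the base axis. Payload 4.4 kg.
Tool frame: the origin (TCP) lies at the very end of the fingers, on their centre line; the grasp point (between the pads) lies 19 mm behind it; y points along the fingers, z is the direction in which the jaws open and shut, and the axes are right-handed (so a half turn about y gives the same grasp; the last joint's range is limited). The gripper opens to 85 mm and grips with 20 to 120 N. Pads are 22 mm wide; open, the fingers measure 114 mm over their backs; the gripper's body (76 mm by 85 mm) begins 54 mm behind the grasp point. The pads swing forward as they close: fully open they stand 13 mm farther back than shut.
Start: joints at [-1.343, 0.628, 0.038, 1.517, -0.027, 0.996, -0.02], TCP at [188.21, 622.169, 231.313] pointing down, gripper open.
Joint ranges: [-3.06, 3.06], [-0.37, 2.12], [-1.25, 1.32], [0.18, 2.47], [-1.1, 4.24], [0.23, 1.98], [-2.94, 2.94]. Speed limits (rad/s): [2.57, 2.57, 3.14, 3.14, 3.14, 3.14, 3.14].

INTERFACE

Orientations are given as [roll, pitch, yaw] about the fixed x, y, z axes, in that order (R = Rz(yaw) Ry(pitch) Rx(roll)).
In Python, from cell import ctrl, imaging, finish_job gives the robot as it stands.
- The arm moves only by the shell command python3 -m inch 'ROWS'. ROWS is JSON, one flat list of numbers, 7 for each row, row after row: the opening, from 0 (shut) to 1 (fully open), then the shift along the tool's x, y, z in cm, then the turn, a rotation vector about the tool's x, y, z in degrees. A call has 1 to 12 rows; each row is the pose to reach, as a shift and turn from the pose commanded when the call began, along the tool's axes at that moment; what a row does not reach only later rows make up. A row lasts 1/10 s, in which the tool goes at most 50 mm and 8.59 degrees, less where a joint would pass 70% of its speed; a pose out of reach is approached as far as the arm can. A call with a gripper value outside its range is refused whole. The fingers move at their own pace and stop on an object; the grip force is fixed at half the most. Time passes only in rows, so rows that repeat a pose let the fingers close. It gives the time, the measured TCP pose, the force and the opening at its end, in the units of the state.
- ctrl.read_state(): the state, without advancing time (a new reading comes with each control period).
- imaging.get_image(name): name is "side" or "top"; returns a dict with "img" (384x512x3 uint8, red, green, blue), "fx", "fy", "cx", "cy" (pixels), "R" (3x3) and "t" (3): a world point X has camera coordinates R X + t. Camera axes: x right, y down, z forward; pixel columns grow to the right and rows downward; lengths in mm; the calibration is good to about 2 mm. A picture is of the moment at which its call begins. There is no depth.
- finish_job(): hands the job in, once; it reports no verdict.
The state is a dict: "clock": time; "qpos": joint angles; "qd": joint speeds; "tau": joint torques, N m; "eef_pos": TCP position; "tool_rot": TCP orientation; "force": force on the tool from outside, world axes, zero at the start; "torque": the same for the moment, N m; "width": finger opening in mm.
Only numpy, scipy, OpenCV 4.12 (cv2) and the standard library are available. Lean on these libraries where they do the work, as an engineer would, in place of code of your own. Each camera call takes 0.05 s, during which the arm holds its last target.

## Working session

There is one attempt and no reset: what is moved stays moved. The work goes in short steps, Python scripts to look and compute and a shell command to move; the robot and the scene stay as the last step left them, time stands still between calls to the robot, and variables do not carry over. Pictures are saved under pics/ and viewed, and the job is handed in when it is done.

```bash
ls -la; mkdir -p pics; python3 - <<'E'
from cell import ctrl, imaging
import cv2
s=ctrl.read_state(); print(s)
for n in("side","top"):
    d=imaging.get_image(n); cv2.imwrite(f"pics/{n}0.png",d["img"][:,:,::-1]); print(n,d["fx"],d["fy"],d["cx"],d["cy"],d["R"],d["t"])
E
```

```text
total 12
drwxr-xr-x  3 agent agent 4096 Dec  7 14:34 .
drwxr-xr-x 23 root  root  4096 Dec  7 14:34 ..
drwxr-xr-x  2 agent agent 4096 Dec  7 14:34 pics
{'clock': 0.0, 'qpos': array([-1.34283033,  0.62934295,  0.03843639,  1.51837691, -0.02703716,
        0.99630068, -0.02000168]), 'qd': array([-0.00047522, -0.00060827, -0.00080498,  0.00061011, -0.00080668,
        0.00171835, -0.00103962]), 'tau': array([ 3.04710147e-04, -5.63401723e+01,  1.22659508e+00, -1.93440878e+01,
        1.11251447e-02,  1.03376553e-02, -1.25364870e-06]), 'eef_pos': array([187.98953068, 621.56243789, 230.38819168]), 'tool_rot': array([-1.57270689e+00,  9.11643451e-06, -2.93783600e-01]), 'force': array([-0.26288648, -0.24034261, -0.63393596]), 'torque': array([-0.03618478,  0.00592601,  0.00162421]), 'width': 85.38883018818765}
side 418.5957239827915 418.5957239827915 256.29664234529 189.88202562947373 [[ 0.96260774 -0.27050183 -0.01466617]
 [-0.19877725 -0.66851347 -0.71664311]
 [ 0.18404874  0.69276151 -0.69728585]] [-573.88005532  168.48780289 1361.19595635]
top 424.3461609231135 424.3461609231135 251.8728802476979 196.3603052954282 [[ 0.00267837 -0.99997829 -0.00602035]
 [-0.99720567 -0.00222138 -0.07467202]
 [ 0.07465702  0.00620353 -0.99718997]] [ -73.9182941   574.22470265 1276.67063122]
```

View pics/side0.png

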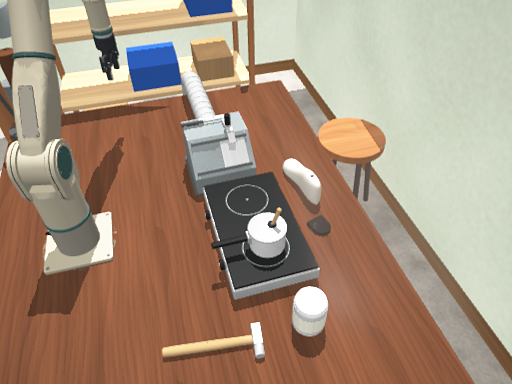

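View pics/top0.png

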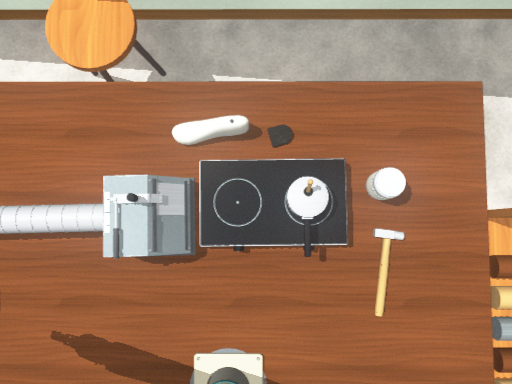

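The side view shows the pot at about (268,235), its handle tip at (213,243), the free ring at (247,200) and the knob at (227,120). The top view shows the pot at about (308,197), the ring at (237,202) and the knob at (132,198). I'll enlarge the important areas next.

```bash
python3 - <<'E'
import cv2
a=cv2.imread("pics/top0.png"); cv2.imwrite("pics/top0a.png",cv2.resize(a[150:270,95:355],None,fx=3,fy=3,interpolation=cv2.INTER_CUBIC))
a=cv2.imread("pics/side0.png"); cv2.imwrite("pics/side0a.png",cv2.resize(a[100:300,175:325],None,fx=3,fy=3,interpolation=cv2.INTER_CUBIC))
E
```

```text
(no output)
```

View pics/top0a.png

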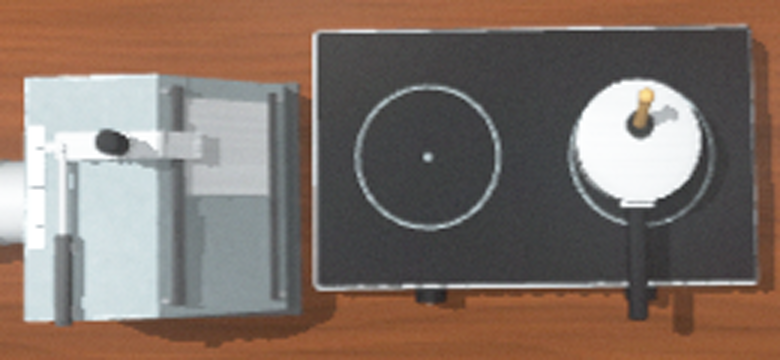

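View pics/side0a.png

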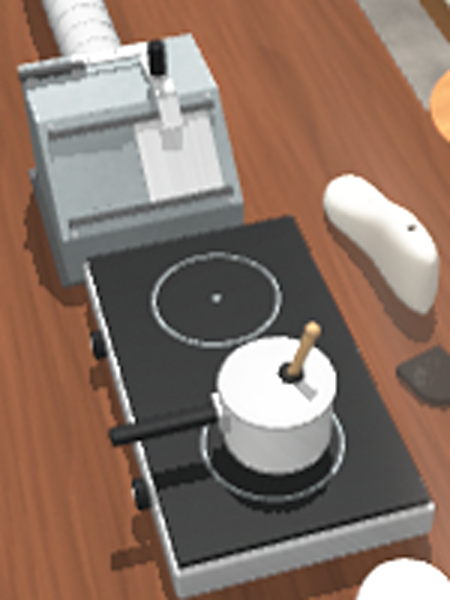

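```bash
cat > h.py <<'E'
import numpy as np, cv2
from cell import ctrl, imaging
def cam(n):
    d=imaging.get_image(n); return d
def ray(d,u,v):
    R=np.array(d["R"]);t=np.array(d["t"]);c=-R.T@t
    w=R.T@np.array([(u-d["cx"])/d["fx"],(v-d["cy"])/d["fy"],1]); return c,w/np.linalg.norm(w)
def plane(d,u,v,z):
    c,w=ray(d,u,v); return c+w*(z-c[2])/w[2]
def tri(d1,p1,d2,p2):
    c1,w1=ray(d1,*p1);c2,w2=ray(d2,*p2)
    s=np.linalg.lstsq(np.c_[w1,-w2],c2-c1,rcond=None)[0]
    a=c1+s[0]*w1;b=c2+s[1]*w2
    return (a+b)/2,np.linalg.norm(a-b)
def proj(d,X):
    p=np.array(d["R"])@np.array(X)+np.array(d["t"]); return p[0]/p[2]*d["fx"]+d["cx"],p[1]/p[2]*d["fy"]+d["cy"]
E
python3 - <<'E'
from h import *
np.set_printoptions(precision=1,suppress=True)
S=cam("side");T=cam("top")
P={'ringdot':((247,199.4),(237.7,202.4)),
 'potHandleTip':((213,245.3),(307.7,255.5)),
 'brushtop':((279.5,209.3),(310.3,182)),
 'knobtop':((227,114.5),(130.5,197.5)),
 'plNW(+x+y)':((271,173),(199.5,160.3)),
 'pl+x-y':((319,268.5),(345,159)),
 'pl-x+y':((205,187.5),(200.5,245.5)),
 'pl-x-y':((235,290),(346.5,244.5)),
}
for k,(a,b) in P.items(): print(k,*tri(S,a,T,b))
# ellipses
for d,n,(x0,y0,x1,y1) in((S,"side",(220,182,272,218)),(T,"top",(209,174,268,232))):
    g=cv2.cvtColor(d["img"],cv2.COLOR_RGB2GRAY); m=np.zeros_like(g)
    m[y0:y1,x0:x1]=(g[y0:y1,x0:x1]>110)*255
    ys,xs=np.nonzero(m); c=np.median(np.c_[xs,ys],0)
    pts=np.c_[xs,ys].astype(np.float32); r=np.hypot(*(pts-c).T); pts=pts[r>8]
    e=cv2.fitEllipse(pts); print(n,len(pts),e, plane(d,*e[0],65))
for d,n,box in((S,"side",(235,205,300,270)),(T,"top",(280,170,335,225))):
    x0,y0,x1,y1=box
    im=d["img"][y0:y1,x0:x1]; m=(im.min(2)>165).astype(np.uint8)
    m=cv2.morphologyEx(m,cv2.MORPH_OPEN,np.ones((3,3)))
    cs,_=cv2.findContours(m,cv2.RETR_EXTERNAL,cv2.CHAIN_APPROX_NONE); c=max(cs,key=cv2.contourArea)
    h=cv2.convexHull(c); e=cv2.fitEllipse(h); ce=(e[0][0]+x0,e[0][1]+y0); print(n,ce,e[1],cv2.boundingRect(c), plane(d,*ce,65+83))
E
```

```text
ringdot [554.6 -31.3  65.9] 3.0619025277657443
potHandleTip [ 403.2 -230.1  117.1] 3.415524973465841
brushtop [ 600.8 -227.6  204.5] 3.8613625126615934
knobtop [557.5 238.5 227.3] 4.340849730817173
plNW(+x+y) [678.2  85.4  52.7] 4.33185003846026
pl+x-y [ 685.1 -351.1   56.8] 1.3921292868126685
pl-x+y [429.6  78.2  54.2] 7.5400467068616415
pl-x-y [ 433.4 -352.4   56.9] 6.615700167632057
side 194 ((248.97264099121094, 201.5350341796875), (31.96396827697754, 46.97356414794922), 109.06160736083984) [560.1 -42.1  65. ]
top 263 ((237.13516235351562, 201.9664306640625), (46.89277648925781, 47.127540588378906), 69.14451599121094) [554.4 -29.3  65. ]
side (266.570592880249, 233.7241497039795) (39.83171463012695, 45.21536636352539) (13, 7, 39, 45) [ 556.3 -257.2  148. ]
top (307.4010829925537, 196.88139533996582) (41.088558197021484, 41.875003814697266) (7, 7, 41, 42) [ 563.8 -226.4  148. ]
```

```bash
python3 - <<'E'
from h import *
np.set_printoptions(precision=1,suppress=True)
S=cam("side");T=cam("top")
c=[(199.5,160.3),(345,159),(346.5,244.5),(200.5,245.5)]
for p in c: print('top corner',plane(T,*p,65)[:2])
for p in [(271,173),(319,268),(235,290),(205,187.5)]: print('side corner',plane(S,*p,65)[:2])
print('dot',plane(T,237.7,202.4,65),plane(S,247,199.4,65))
# handle bar in top view: dark pixels below the lid
for d,n,(x0,y0,x1,y1) in((T,"top",(298,222,318,258)),):
    g=cv2.cvtColor(d["img"],cv2.COLOR_RGB2GRAY)
    print(g[222:260:2,296:322])
g=cv2.cvtColor(S["img"],cv2.COLOR_RGB2GRAY)
print(g[230:255,208:250:2])
big=cv2.resize(S["img"][195:275,200:300],None,fx=7,fy=7,interpolation=cv2.INTER_CUBIC)
cv2.imwrite("pics/pot_s.png",big[:,:,::-1])
big=cv2.resize(T["img"][170:265,270:350],None,fx=6,fy=6,interpolation=cv2.INTER_CUBIC)
cv2.imwrite("pics/pot_t.png",big[:,:,::-1])
E
```

```text
top corner [678.4  83.4]
top corner [ 683.  -349.2]
top corner [ 430.5 -350.1]
top corner [426.3  77.5]
side corner [671.9  72.4]
side corner [ 683.6 -354.8]
side corner [ 435.9 -358. ]
side corner [432.3  66.1]
dot [553.2 -31.   65. ] [556.3 -30.6  65. ]
[[ 90 145 168 142 105  94  85  66  62  65  75  70  67  62  55  58  64  60
   57  62  70  94 103 125 113  79]
 [ 66  68  67  68  89 101 150 140  90  70  70  69  69  66  82  98 110 119
  131 112  93  74  65  68  67  68]
 [ 67  69  71  68  68  66  66  67  63  72  71  68  68  62  53  61  61  60
   58  57  56  59  64  68  69  67]
 [ 68  67  68  70  67  66  66  63  63  65  68  66  67  60  58  59  58  55
   60  58  56  57  64  71  65  65]
 [ 67  69  69  70  67  68  64  61  60  69  70  68  64  58  55  49  56  57
   61  55  56  57  66  68  69  69]
 [ 67  69  66  65  67  65  67  62  54  63  70  65  63  59  55  53  58  53
   51  55  56  53  62  67  65  66]
 [ 67  65  65  66  67  66  65  65  55  65  68  68  65  59  57  54  52  58
   54  54  54  55  60  68  62  62]
 [ 66  64  68  67  65  67  64  60  55  66  66  68  64  60  55  54  52  55
   52  
[... 2753 characters left out ...]
8  25  22  44 132  77  65  70  68  68  68  68  68  68  64 160
   63  69  66]
 [106 106  69  57  63  71 164  86  67  68  68  68  68  68  67  67  65 160
   63  71  66]
 [106 107  94 109  76  76 157 229  65  67  68  68  68  68  67  68  64 161
   63  50  47]
 [105 107 105 121  73  71 143 254  66  67  68  69  68  68  69  68  66 156
   62  29  31]
 [103 108 102 116 101  71 117 244  64  67  68  67  69  68  69  67  66 138
   59  29  33]
 [102 107 102 113 115  71 103 234  51  68  68  68  68  68  68  68  68 107
  125  30  33]
 [104 107 104 110 118  71  92 187  52  68  68  69  68  69  69  69  70  78
  143  30  33]
 [105 107 105 109 121  73  79 166  78  67  67  68  68  70  70  48  49  48
  131  30  32]]
```

View pics/pot_s.png

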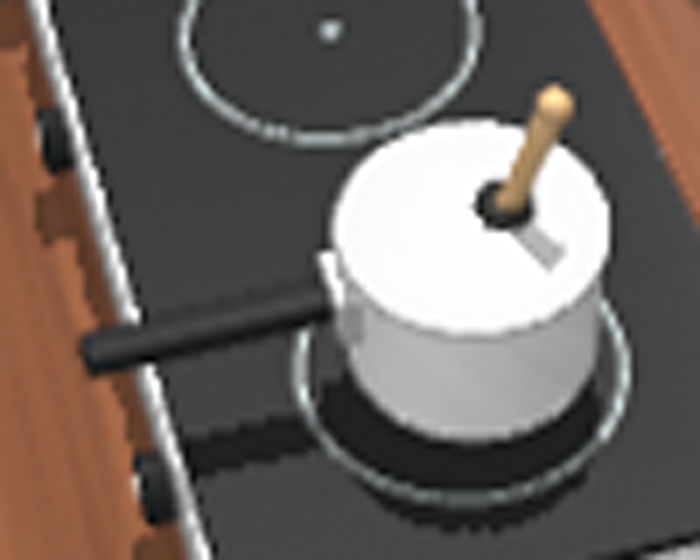

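View pics/pot_t.png

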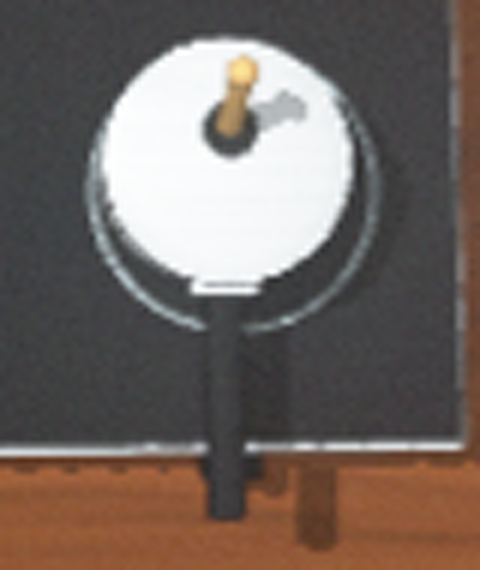

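```bash
python3 - <<'E'
from h import *
np.set_printoptions(precision=1,suppress=True)
S=cam("side");T=cam("top")
L,m=tri(S,(267.2,227.6),T,(307.9,196.75)); print('lid',L,m)
print(plane(T,307.9,196.75,148),plane(S,267.2,227.6,148))
print('handle tip top',plane(T,307.8,256.7,122),'handle near pot',plane(T,307.7,226,122))
# side handle top edges: tip (83..)/7
for p in[(105,372),(95,335),(320,285),(335,318)]: print('side handle',plane(S,200+p[0]/7,195+p[1]/7,118))
# handle mid axis triangulate: tip end-center
print('tip',tri(S,(200+95/7,195+352/7),T,(307.8,256.3)))
# knob: crop
for d,n,(x0,y0,x1,y1) in((S,"side",(205,100,255,150)),(T,"top",(115,180,165,220))):
    big=cv2.resize(d["img"][y0:y1,x0:x1],None,fx=10,fy=10,interpolation=cv2.INTER_CUBIC); cv2.imwrite(f"pics/knob_{n}.png",big[:,:,::-1])
E
```

```text
lid [ 565.7 -229.   139.6] 1.8525880476226984
[ 564.2 -227.8  148. ] [ 564.5 -236.   148. ]
handle tip top [ 398.5 -229.5  122. ] handle near pot [ 483.9 -229.9  122. ]
side handle [ 408.2 -242.7  118. ]
side handle [ 408.1 -222.9  118. ]
side handle [ 503.2 -223.4  118. ]
side handle [ 504.7 -242.   118. ]
tip (array([ 402.9, -230.6,  117.7]), np.float64(7.190636104612911))
```

View pics/knob_side.png

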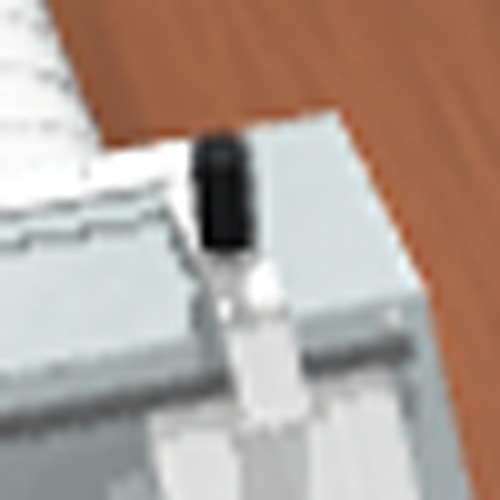

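View pics/knob_top.png

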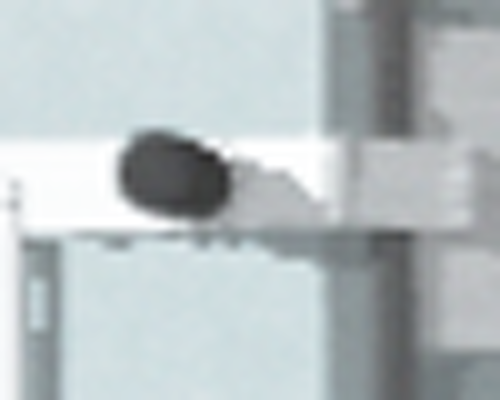

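```bash
cat >> h.py <<'E'
from scipy.spatial.transform import Rotation as Ro
def go(*targets):
    s=ctrl.read_state(); R=Ro.from_euler('xyz',s["tool_rot"]); p=s["eef_pos"]
    for X,yaw in targets:
        Rt=Ro.from_euler('xyz',[-np.pi/2,0,yaw]); rv=(R.inv()*Rt).as_rotvec(degrees=True)
        sh=R.inv().apply(np.array(X,float)-p)/10
        print('shift cm',np.round(sh,2),'turn',np.round(rv,2))
def st():
    s=ctrl.read_state(); print('t',round(s["clock"],2),'p',np.round(s["eef_pos"],1),'rot',np.round(s["tool_rot"],3),'F',np.round(s["force"],1),'w',round(s["width"],1))
E
python3 -c "
from h import *
go(([350,350,310],-0.15),([470,0,310],0.0))"
```

```text
shift cm [ 23.37  -7.88 -21.36] turn [ 0.02 -8.24 -0.  ]
shift cm [ 44.99  -7.87 -51.38] turn [  0.02 -16.83  -0.  ]
```

```bash
python3 -m inch '[1,4,-4,-4,0,0,0, 1,8,-8,-8,0,-4,0, 1,12,-8,-11,0,-8,0, 1,16,-8,-14,0,-8,0, 1,20,-8,-18,0,-8,0, 1,23,-8,-22,0,-8,0, 1,26,-8,-26,0,-10,0, 1,29,-8,-30,0,-12,0, 1,33,-8,-34,0,-14,0, 1,36,-8,-38,0,-16,0, 1,39,-8,-42,0,-17,0, 1,42,-8,-46,0,-17,0]'; python3 -c "
from h import *
st();go(([463,-230,220],0.0),([463,-230,130],0.0))"
```

```text
clock: 1.6
eef_pos: [441.5, 101.0, 311.7]
tool_rot: [-1.57, -0.001, 0.003]
force: [1.7, 0.3, 0.2]
width: 85.6
t 1.6 p [441.5 101.  311.7] rot [-1.57e+00 -1.00e-03  3.00e-03] F [1.7 0.3 0.2] w 85.6
shift cm [  2.03   9.15 -33.11] turn [-0.03  0.2   0.06]
shift cm [  2.02  18.15 -33.12] turn [-0.03  0.2   0.06]
```

```bash
python3 -m inch '[1,1,0,-4,0,0,0, 1,1,0,-8,0,0,0, 1,2,0,-12,0,0,0, 1,2,0,-16,0,0,0, 1,2,0,-20,0,0,0, 1,2,0,-24,0,0,0, 1,2,3,-28,0,0,0, 1,2,6,-31,0,0,0, 1,2,9,-31,0,0,0, 1,2,9,-31,0,0,0]'; python3 - <<'E'
from h import *
st()
for n in("side","top"):
    d=cam(n); cv2.imwrite(f"pics/{n}1.png",d["img"][:,:,::-1])
    x0,y0=(190,150) if n=="side" else(230,130)
    cv2.imwrite(f"pics/{n}1a.png",cv2.resize(d["img"][y0:y0+140,x0:x0+140,::-1],None,fx=4,fy=4,interpolation=cv2.INTER_CUBIC))
    s=ctrl.read_state(); print(n,proj(d,s["eef_pos"]))
st()
E
```

```text
clock: 2.6
eef_pos: [459.1, -206.8, 218.2]
tool_rot: [-1.568, 0.007, 0.001]
force: [-0.5, 0.3, 0.7]
width: 85.5
t 2.6 p [ 459.1 -206.8  218.2] rot [-1.568e+00  7.000e-03  1.000e-03] F [-0.5  0.3  0.7] w 85.5
side (np.float64(227.95767839466652), np.float64(210.69599216907278))
top (np.float64(303.51391521677135), np.float64(234.32361445843634))
t 2.7 p [ 462.  -206.5  221.6] rot [-1.57   0.     0.004] F [ 0.1 -0.9  0.8] w 85.1
```

View pics/side1a.png

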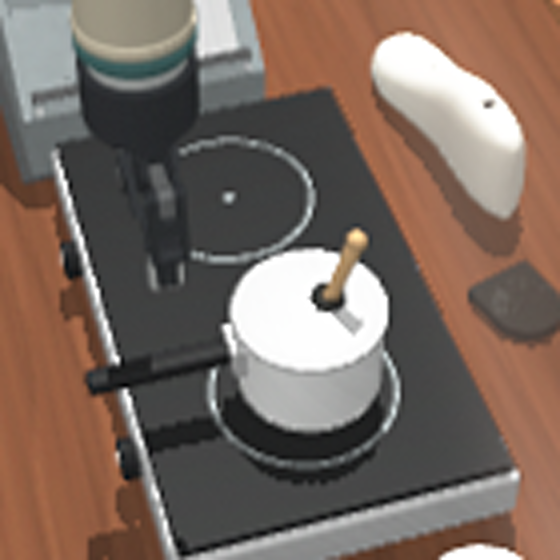

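View pics/top1a.png

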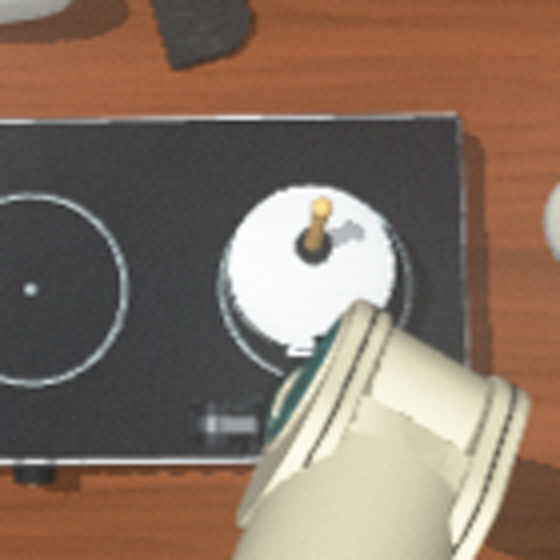

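```bash
python3 -m inch '[1,0.3,0,-1.2,0,0,0, 1,0.3,0,-2.4,0,0,0, 1,0.3,3,-2.4,0,0,0, 1,0.3,6,-2.4,0,0,0, 1,0.3,9,-2.4,0,0,0, 1,0.3,11,-2.4,0,0,0, 1,0.3,12.5,-2.4,0,0,0, 1,0.3,12.5,-2.4,0,0,0]'; python3 - <<'E'
from h import *
st()
for n in("side",):
    d=cam(n)
    x0,y0=(190,180)
    cv2.imwrite(f"pics/{n}2a.png",cv2.resize(d["img"][y0:y0+100,x0:x0+120,::-1],None,fx=6,fy=6,interpolation=cv2.INTER_CUBIC))
st()
E
```

```text
clock: 3.5
eef_pos: [464.6, -231.6, 95.5]
tool_rot: [-1.57, 0.002, 0.003]
force: [-0.5, 0.7, -0.1]
width: 85.5
t 3.5 p [ 464.6 -231.6   95.5] rot [-1.57   0.002  0.003] F [-0.5  0.7 -0.1] w 85.5
t 3.55 p [ 465.2 -231.9   96.5] rot [-1.571 -0.     0.003] F [ 0.1 -0.4  0.2] w 85.5
```

View pics/side2a.png

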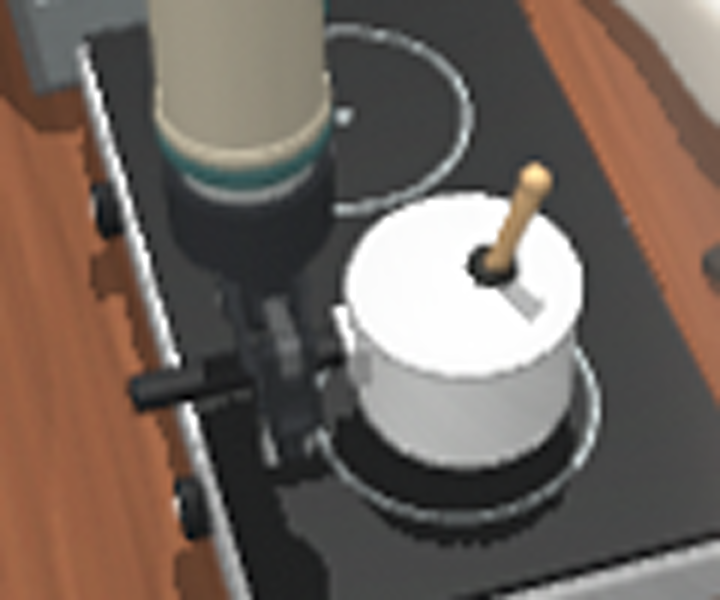

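The open fingers straddle the bar: the near finger's tip is at crop (275,450) and the bar passes behind it at (250,385). Next I'll close on the bar.

```bash
python3 -m inch '[0.6,0,0,0.2,0,0,0, 0.4,0,0,0.2,0,0,0, 0.3,0,0,0.2,0,0,0, 0.2,0,0,0.2,0,0,0, 0,0,0,0.2,0,0,0, 0,0,0,0.2,0,0,0, 0,0,0,0.2,0,0,0, 0,0,0,0.2,0,0,0]'; python3 -c "
from h import *
st()"
```

```text
clock: 4.35
eef_pos: [465.1, -228.5, 96.9]
tool_rot: [-1.57, -0.0, 0.004]
force: [-0.6, 2.3, 6.0]
width: 16.9
t 4.35 p [ 465.1 -228.5   96.9] rot [-1.57  -0.     0.004] F [-0.6  2.3  6. ] w 16.9
```

```bash
python3 -m inch '[0,0,0,0,0,0,0, 0,0,-0.03,0,0,0,0, 0,0,-0.03,0,0,0,0]'; python3 -c "
from h import *
st()"
```

```text
clock: 4.65
eef_pos: [465.1, -228.6, 96.9]
tool_rot: [-1.57, -0.0, 0.004]
force: [-0.7, 2.8, 5.0]
width: 17.2
t 4.65 p [ 465.1 -228.6   96.9] rot [-1.57  -0.     0.004] F [-0.7  2.8  5. ] w 17.2
```

```bash
python3 -m inch '[0,0,-0.04,0,0,0,0, 0,0,-0.08,0,0,0,0, 0,0,-0.08,0.5,0,0,0, 0,0,-0.08,1,0,0,0, 0,0,-0.08,1.5,0,0,0, 0,0,-0.08,2,0,0,0, 0,0,-0.08,2,0,0,0]'; python3 -c "
from h import *
st()"
```

```text
clock: 5.35
eef_pos: [464.5, -207.9, 97.3]
tool_rot: [-1.57, 0.001, 0.004]
force: [-0.3, -2.1, -2.7]
width: 16.6
t 5.35 p [ 464.5 -207.9   97.3] rot [-1.57e+00  1.00e-03  4.00e-03] F [-0.3 -2.1 -2.7] w 16.6
```

```bash
python3 -m inch '[0,0,0.05,0,0,0,0, 0,0,0.05,0.5,0,0,0, 0,0,0.05,1,0,0,0, 0,0,0.05,1.5,0,0,0, 0,0,0.05,2,0,0,0, 0,0,0.05,2,0,0,0]'; python3 - <<'E'
from h import *
st()
d=cam("side")
x0,y0=(190,180)
cv2.imwrite("pics/side3a.png",cv2.resize(d["img"][y0:y0+100,x0:x0+120,::-1],None,fx=6,fy=6,interpolation=cv2.INTER_CUBIC))
st()
E
```

```text
clock: 5.95
eef_pos: [465.0, -187.7, 96.9]
tool_rot: [-1.57, -0.0, 0.005]
force: [0.7, -1.7, -2.2]
width: 17.2
t 5.95 p [ 465.  -187.7   96.9] rot [-1.57  -0.     0.005] F [ 0.7 -1.7 -2.2] w 17.2
t 6.0 p [ 465.1 -187.8   96.9] rot [-1.57   0.     0.005] F [ 0.4 -1.  -0.5] w 17.0
```

View pics/side3a.png

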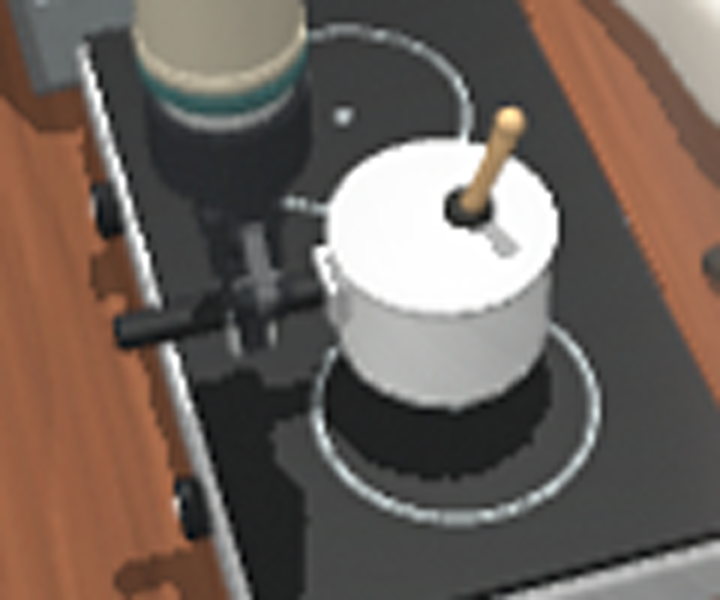

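```bash
python3 -m inch '[0,0,0.05,0.6,0,0,0, 0,-0.1,0.05,1.8,0,0,0, 0,-0.2,0.05,3,0,0,0, 0,-0.3,0.05,4.2,0,0,0, 0,-0.4,0.05,5.4,0,0,0, 0,-0.5,0.05,6.6,0,0,0, 0,-0.6,0.05,7.8,0,0,0, 0,-0.7,0.05,9,0,0,0, 0,-0.8,0.05,10.2,0,0,0, 0,-0.9,0.05,11.4,0,0,0, 0,-0.9,0.05,12,0,0,0, 0,-0.9,0.05,12,0,0,0]'; python3 - <<'E'
from h import *
st()
d=cam("side")
x0,y0=(190,150)
cv2.imwrite("pics/side4a.png",cv2.resize(d["img"][y0:y0+100,x0:x0+120,::-1],None,fx=6,fy=6,interpolation=cv2.INTER_CUBIC))
d=cam("top")
x0,y0=(190,150)
cv2.imwrite("pics/top4a.png",cv2.resize(d["img"][y0:y0+110,x0:x0+140,::-1],None,fx=5,fy=5,interpolation=cv2.INTER_CUBIC))
st()
E
```

```text
clock: 7.2
eef_pos: [456.1, -68.5, 96.8]
tool_rot: [-1.571, -0.001, 0.004]
force: [1.3, -0.6, 4.6]
width: 17.0
t 7.2 p [456.1 -68.5  96.8] rot [-1.571e+00 -1.000e-03  4.000e-03] F [ 1.3 -0.6  4.6] w 17.0
t 7.3 p [456.1 -68.5  96.8] rot [-1.57e+00 -1.00e-03  4.00e-03] F [ 0.2 -1.2  6. ] w 16.6
```

View pics/side4a.png

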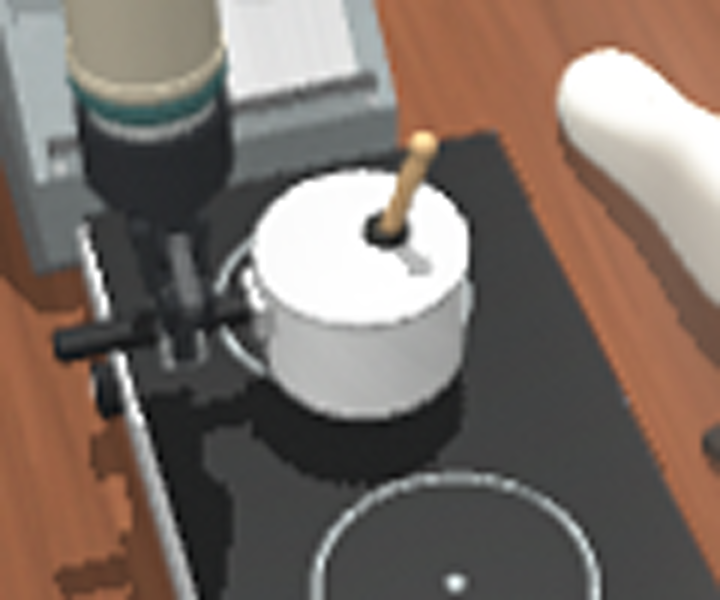

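View pics/top4a.png

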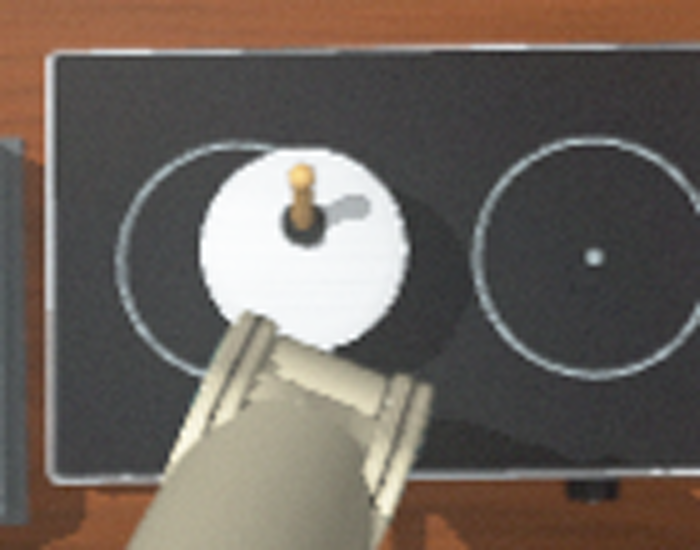

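```bash
python3 - <<'E'
from h import *
np.set_printoptions(precision=1,suppress=True)
T=cam("top");S=cam("side")
print('pot',plane(T,190+304.5/5,150+250/5,148),'ringfar',plane(T,190+594/5,150+257/5,65),'ring',plane(T,237.7,202.4,65))
lid=(190+360/6,150+(170+326)/12)
print('side lid',plane(S,*lid,148),tri(S,lid,T,(190+304.5/5,200)), 'ringfar side',plane(S,190+456/6,150+582/6,65))
# lid mask ellipse fit top
m=(T["img"].min(2)>150).astype(np.uint8); m[:, :225]=0;m[:,280:]=0;m[:175]=0;m[215:]=0
cs,_=cv2.findContours(m,cv2.RETR_EXTERNAL,cv2.CHAIN_APPROX_NONE);c=max(cs,key=cv2.contourArea);p=c[:,0,:];p=p[(p[:,1]<212)]
p=cv2.convexHull(p.reshape(-1,1,2))
print(cv2.fitEllipse(p))
E
```

```text
pot [554.8 -70.6 148. ] ringfar [ 556.6 -240.8   65. ] ring [553.2 -31.   65. ]
side lid [555.9 -78.7 148. ] (array([556.6, -70.8, 140.2]), np.float64(2.453355264499737)) ringfar side [ 559.9 -239.8   65. ]
((250.1202392578125, 198.99920654296875), (40.3221321105957, 42.73313522338867), 145.91476440429688)
```

```bash
python3 -m inch '[0,0,-0.06,0.5,0,0,0, 0,0,-0.06,1.3,0,0,0, 0,0,-0.06,2.1,0,0,0, 0,0,-0.06,2.9,0,0,0, 0,-0.1,-0.06,3.6,0,0,0, 0,-0.1,-0.06,3.9,0,0,0, 0,-0.1,-0.06,3.9,0,0,0, 0,-0.1,-0.06,3.9,0,0,0]'; python3 - <<'E'
from h import *
st()
d=cam("side")
x0,y0=(190,150)
cv2.imwrite("pics/side5a.png",cv2.resize(d["img"][y0:y0+100,x0:x0+120,::-1],None,fx=6,fy=6,interpolation=cv2.INTER_CUBIC))
d=cam("top")
x0,y0=(190,150)
cv2.imwrite("pics/top5a.png",cv2.resize(d["img"][y0:y0+110,x0:x0+140,::-1],None,fx=5,fy=5,interpolation=cv2.INTER_CUBIC))
st()
E
```

```text
clock: 8.2
eef_pos: [454.0, -29.6, 96.9]
tool_rot: [-1.57, 0.001, 0.003]
force: [-0.4, -2.6, 1.1]
width: 16.7
t 8.2 p [454.  -29.6  96.9] rot [-1.57e+00  1.00e-03  3.00e-03] F [-0.4 -2.6  1.1] w 16.7
t 8.3 p [454.1 -29.7  96.9] rot [-1.57e+00  1.00e-03  3.00e-03] F [ 0.2 -1.8  1. ] w 17.2
```

View pics/side5a.png

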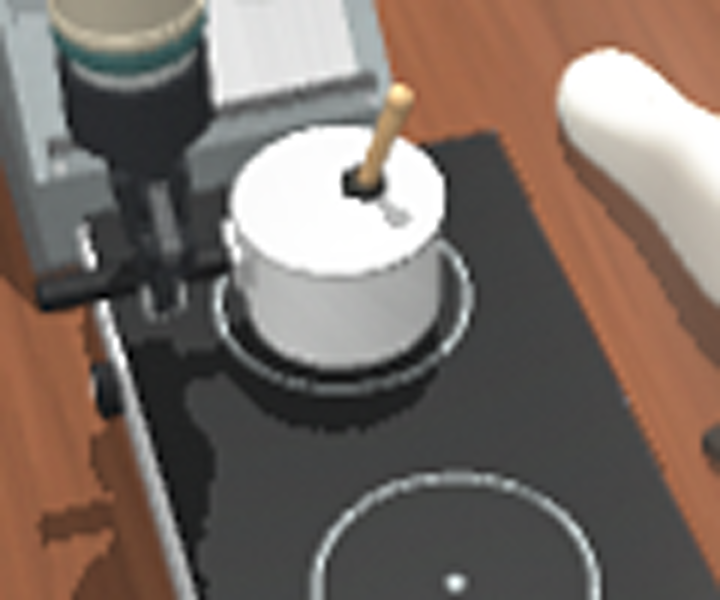

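View pics/top5a.png

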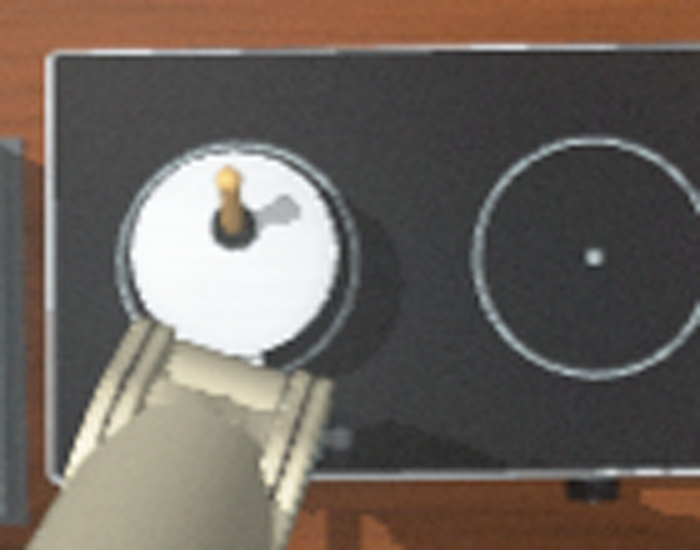

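```bash
python3 - <<'E'
from h import *
np.set_printoptions(precision=1,suppress=True)
T=cam("top");S=cam("side")
print('pot',plane(T,190+235/5,150+251/5,148),'ring',plane(T,237.7,202.4,65))
f=lambda x,y:plane(S,190+x/6,150+y/6,65)[:2]
print('base front',f(340,367),'ring front',f(340,389),'base L',f(247,310),'R',f(441,300),'ring L',f(216,305),'R',f(472,297))
E
```

```text
pot [554.2 -32.3 148. ] ring [553.2 -31.   65. ]
base front [541.6 -82. ] ring front [537.5 -97.6] base L [503.2 -25.8] R [608.3 -48.9] ring L [487.5 -17.2] R [625.5 -51.6]
```

The pot stands flat and sits inside the ring. The lid centre is at (554,-32) and the ring centre at (553,-31) in the top view, and the side view shows an even gap all round. Next I'll release it and measure the knob.

```bash
python3 -m inch '[0.3,0,0,0,0,0,0, 0.6,0,0,0,0,0,0, 1,0,0,0,0,0,0, 1,0,0,0,0,0,0, 1,0,0,0,0,0,0, 1,0,0,0,0,0,0, 1,0,-2,0,0,0,0, 1,0,-5,0,0,0,0, 1,0,-9,0,0,0,0, 1,0,-14,0,0,0,0, 1,-2,-19,0,0,0,0, 1,-4,-20,0,0,0,0]'; python3 - <<'E'
from h import *
np.set_printoptions(precision=1,suppress=True)
st()
S=cam("side");T=cam("top")
for d,n in((S,'side'),(T,'top')):cv2.imwrite(f"pics/{n}6.png",d["img"][:,:,::-1])
print('knob top',tri(S,(227,114.3),T,(130.5,197.2)),plane(T,130.5,197.2,227),plane(S,227,114.3,227))
print('knob base',tri(S,(227.8,124.3),T,(135,198)),plane(T,135,198,182),plane(S,227.8,124.3,182))
st()
E
```

```text
clock: 9.6
eef_pos: [416.7, -30.6, 301.0]
tool_rot: [-1.571, -0.008, 0.003]
force: [0.4, -0.7, -0.9]
width: 86.0
t 9.6 p [416.7 -30.6 301. ] rot [-1.6 -0.   0. ] F [ 0.4 -0.7 -0.9] w 86.0
knob top (array([557.9, 238.3, 228.2]), np.float64(3.651567098966284)) [556.1 238.9 227. ] [560.  239.8 227. ]
knob base (array([558.5, 238.9, 185.2]), np.float64(2.938991112952562)) [557.3 240.  182. ] [560.8 243.1 182. ]
t 9.7 p [413.2 -30.3 299.1] rot [-1.6 -0.   0. ] F [ 0.5 -0.4 -0.8] w 85.4
```

View pics/side6.png

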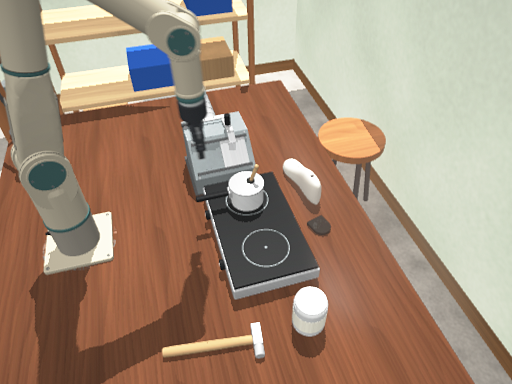

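View pics/top6.png

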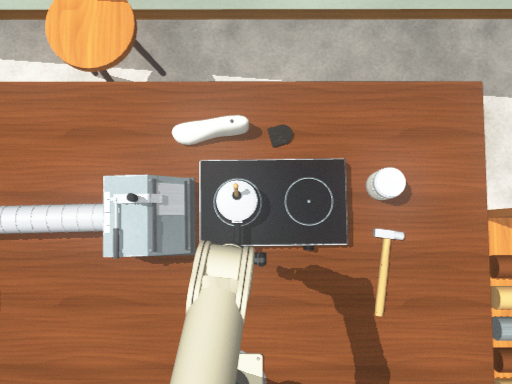

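```bash
python3 -c "
from h import *
st();go(([559,239,280],0.01),([559,239,192],0.01))"
```

```text
t 9.7 p [413.2 -30.3 299.1] rot [-1.569 -0.003  0.003] F [ 0.5 -0.4 -0.8] w 85.4
shift cm [14.65  2.   26.89] turn [-0.09 -0.42  0.18]
shift cm [14.62 10.8  26.87] turn [-0.09 -0.42  0.18]
```

```bash
python3 -m inch '[1,2,0,3,0,0,0, 1,4,0,7,0,0,0, 1,6,0,11,0,0,0, 1,8,0,15,0,0,0, 1,10,0,19,0,0,0, 1,12,0,23,0,0,0, 1,14.6,1,26.9,0,0,0, 1,14.6,2,26.9,0,0,0, 1,14.6,2,26.9,0,0,0, 1,14.6,2,26.9,0,0,0]'; python3 - <<'E'
from h import *
st()
S=cam("side");T=cam("top")
for d,n,(x0,y0) in((S,'side',(180,70)),(T,'top',(90,150))):cv2.imwrite(f"pics/{n}7a.png",cv2.resize(d["img"][y0:y0+100,x0:x0+120,::-1],None,fx=6,fy=6,interpolation=cv2.INTER_CUBIC))
st();go(([558.5,239,192],0.01))
E
```

```text
clock: 10.7
eef_pos: [559.2, 237.8, 275.9]
tool_rot: [-1.573, 0.002, 0.001]
force: [-0.7, -0.5, 0.1]
width: 85.4
t 10.7 p [559.2 237.8 275.9] rot [-1.573e+00  2.000e-03  1.000e-03] F [-0.7 -0.5  0.1] w 85.4
t 10.8 p [559.7 237.7 277.3] rot [-1.571e+00 -0.000e+00  1.000e-03] F [ 0.2 -0.6  0. ] w 85.5
shift cm [-0.12  8.53  0.13] turn [ 0.02 -0.53  0.01]
```

View pics/side7a.png

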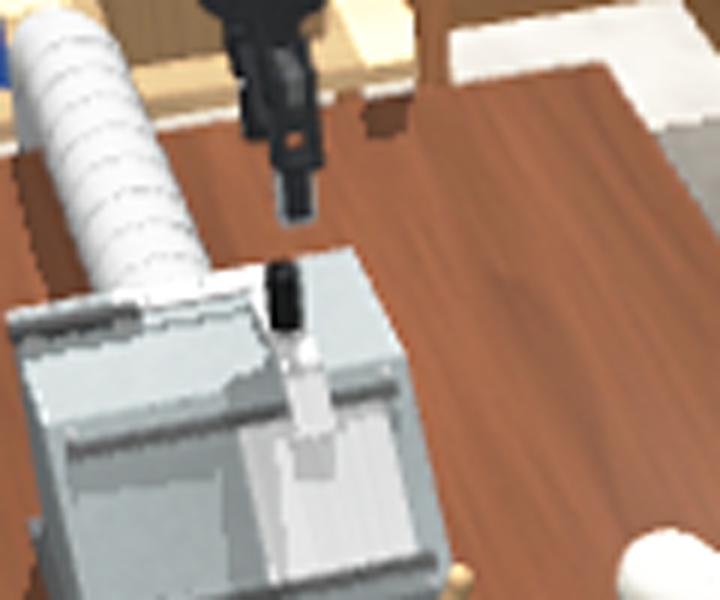

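View pics/top7a.png

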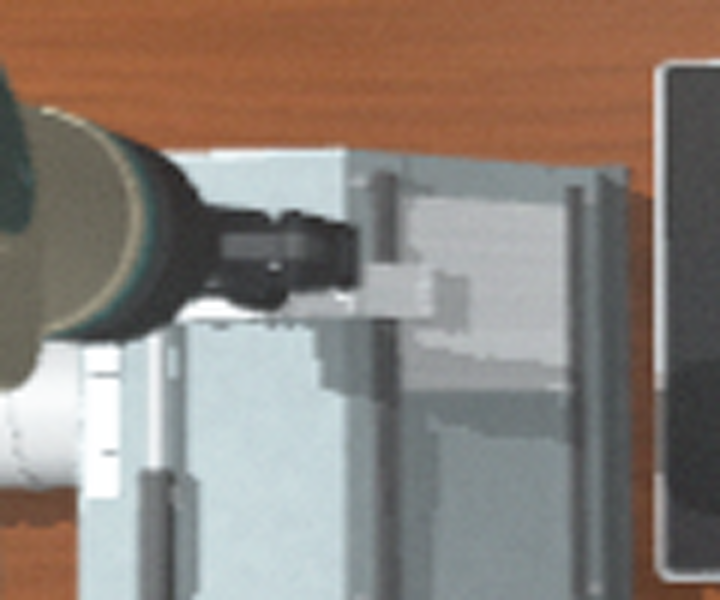

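The near finger's tip is at side crop (297,220), above and in front of the knob at (283,265). The two line up with the measured axis, so I'll descend and close.

```bash
python3 -m inch '[1,-0.1,1,0.1,0,0,0, 1,-0.1,3,0.1,0,0,0, 1,-0.1,5,0.1,0,0,0, 1,-0.1,7,0.1,0,0,0, 1,-0.1,8.5,0.1,0,0,0, 1,-0.1,8.5,0.1,0,0,0, 1,-0.1,8.5,0.1,0,0,0]'; python3 - <<'E'
from h import *
st()
S=cam("side")
for d,n,(x0,y0) in((S,'side',(180,70)),):cv2.imwrite(f"pics/{n}8a.png",cv2.resize(d["img"][y0:y0+100,x0:x0+120,::-1],None,fx=6,fy=6,interpolation=cv2.INTER_CUBIC))
st()
E
```

```text
clock: 11.5
eef_pos: [558.6, 239.9, 192.3]
tool_rot: [-1.571, -0.0, 0.002]
force: [-0.4, 0.3, 0.5]
width: 85.4
t 11.5 p [558.6 239.9 192.3] rot [-1.571 -0.     0.002] F [-0.4  0.3  0.5] w 85.4
t 11.55 p [559.  240.2 192.9] rot [-1.57e+00 -1.00e-03  2.00e-03] F [ 0.5 -0.1  1.1] w 85.4
```

View pics/side8a.png

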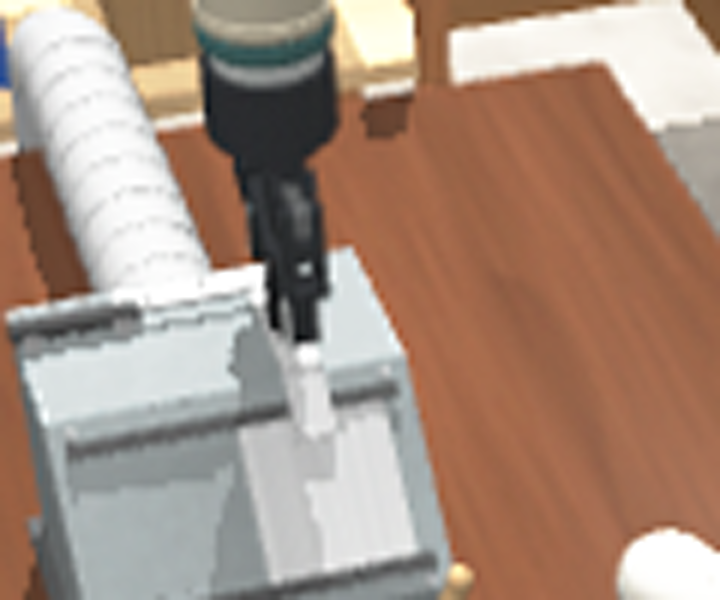

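```bash
python3 -m inch '[0.6,0,0,0,0,0,0, 0.4,0,0,0,0,0,0, 0.2,0,0,0,0,0,0, 0,0,0,0,0,0,0, 0,0,0,0,0,0,0, 0,0,0,0,0,0,0, 0,0,0,0,0,0,0, 0,0,0,0,0,0,0]'; python3 -c "
from h import *
st()"
```

```text
clock: 12.35
eef_pos: [558.7, 242.4, 192.6]
tool_rot: [-1.568, -0.001, 0.004]
force: [-0.5, 6.6, 3.8]
width: 20.8
t 12.35 p [558.7 242.4 192.6] rot [-1.568e+00 -1.000e-03  4.000e-03] F [-0.5  6.6  3.8] w 20.8
```

```bash
python3 -m inch '[0,-0.2,0,0.1,0,0,0, 0,-0.6,0,0.2,0,0,0, 0,-1,0,0.2,0,0,0, 0,-1.4,0,0.2,0,0,0, 0,-1.8,0,0.2,0,0,0, 0,-2.2,0,0.2,0,0,0, 0,-2.6,0,0.2,0,0,0, 0,-3,0,0.2,0,0,0, 0,-3.3,0,0.2,0,0,0, 0,-3.5,0,0.2,0,0,0, 0,-3.5,0,0.2,0,0,0, 0,-3.5,0,0.2,0,0,0]'; python3 - <<'E'
from h import *
st()
S=cam("side");T=cam("top")
for d,n,(x0,y0) in((S,'side',(180,70)),(T,'top',(90,150))):cv2.imwrite(f"pics/{n}9a.png",cv2.resize(d["img"][y0:y0+100,x0:x0+120,::-1],None,fx=6,fy=6,interpolation=cv2.INTER_CUBIC))
st()
E
```

```text
clock: 13.55
eef_pos: [526.8, 241.5, 192.7]
tool_rot: [-1.571, -0.007, 0.002]
force: [7.5, 2.5, -0.7]
width: 20.6
t 13.55 p [526.8 241.5 192.7] rot [-1.571 -0.007  0.002] F [ 7.5  2.5 -0.7] w 20.6
t 13.65 p [526.8 241.6 192.7] rot [-1.571 -0.007  0.002] F [8.6 0.9 0.2] w 20.4
```

View pics/side9a.png

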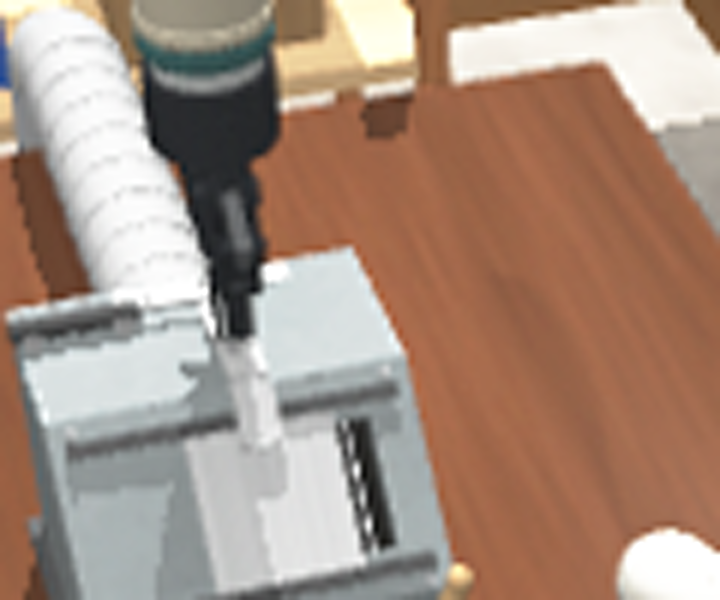

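View pics/top9a.png

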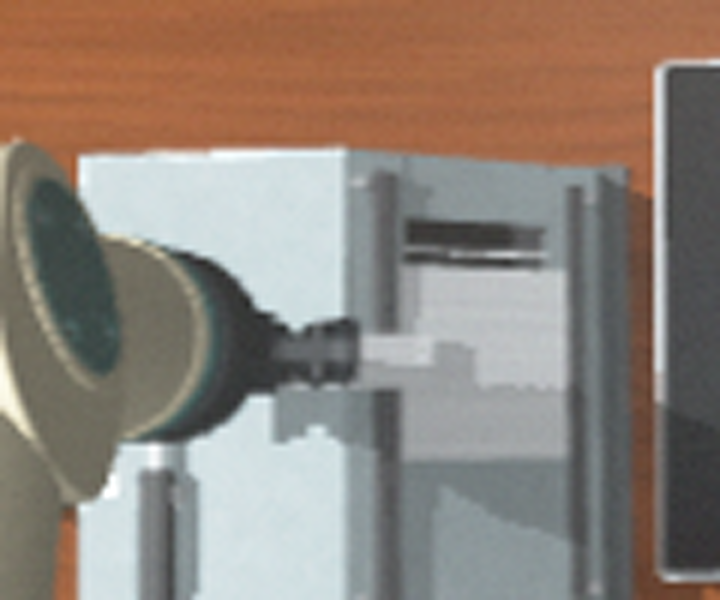

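```bash
python3 -m inch '[0,-0.2,0,0,0,0,0, 0,-0.35,0,0,0,0,0, 0,-0.35,0,0,0,0,0, 0,-0.35,0,0,0,0,0, 0,-0.35,0,0,0,0,0]'; python3 - <<'E'
from h import *
st()
S=cam("side");T=cam("top")
for d,n,(x0,y0) in((S,'side',(180,70)),(T,'top',(90,150))):
  cv2.imwrite(f"pics/{n}10.png",d["img"][:,:,::-1])
  cv2.imwrite(f"pics/{n}10a.png",cv2.resize(d["img"][y0:y0+100,x0:x0+120,::-1],None,fx=6,fy=6,interpolation=cv2.INTER_CUBIC))
st()
# shutter plate edges: column profiles, before vs now
a=cv2.imread("pics/top0.png",0).astype(float);b=cv2.cvtColor(T["img"],cv2.COLOR_RGB2GRAY).astype(float)
for c0,c1 in((173,183),(152,160)):
  print(np.round(a[180:232,c0:c1].mean(1)).astype(int));print(np.round(b[180:232,c0:c1].mean(1)).astype(int))
E
```

```text
clock: 14.15
eef_pos: [523.6, 241.5, 192.7]
tool_rot: [-1.571, -0.007, 0.002]
force: [7.7, 2.2, -0.4]
width: 20.6
t 14.15 p [523.6 241.5 192.7] rot [-1.571 -0.007  0.002] F [ 7.7  2.2 -0.4] w 20.6
t 14.25 p [523.6 241.5 192.7] rot [-1.571 -0.007  0.002] F [ 8.7  1.  -0.5] w 20.9
[149 148 149 157 188 193 191 192 191 189 190 193 191 188 190 192 190 190
 192 189 189 189 190 190 191 196 196 195 194 193 192 192 193 197 187 142
 145 145 144 145 145 144 145 145 144 145 144 145 144 146 144 146]
[152 152 152 150 150 149 147 123  96  98  99 118 174  99  99 116 184 195
 194 193 194 192 192 195 194 190 192 195 193 193 194 192 191 191 190 175
 161 164 166 166 166 165 163 164 163 167 163 147 123 124 124 125]
[113 112 119 129 130 133 133 133 134 134 134 129 126 137 186 190 190 193
 190 188 189 189 178 115 122 125 131 132 131 128 129 128 129 129 126 115
 111 111 110 111 109 109 111 110 110 111 110 110 111 110 112 112]
[113 110 113 113 112 111 101  91  92  91  96 112  94  91  97 117 127 128
 128 129 128 126 130 132 130 130 142 194 192 193 192 180 158 159 160 150
 112 113 114 115 114 114 115 114 114 115 117 118 110 110 111 110]
```

View pics/side10a.png

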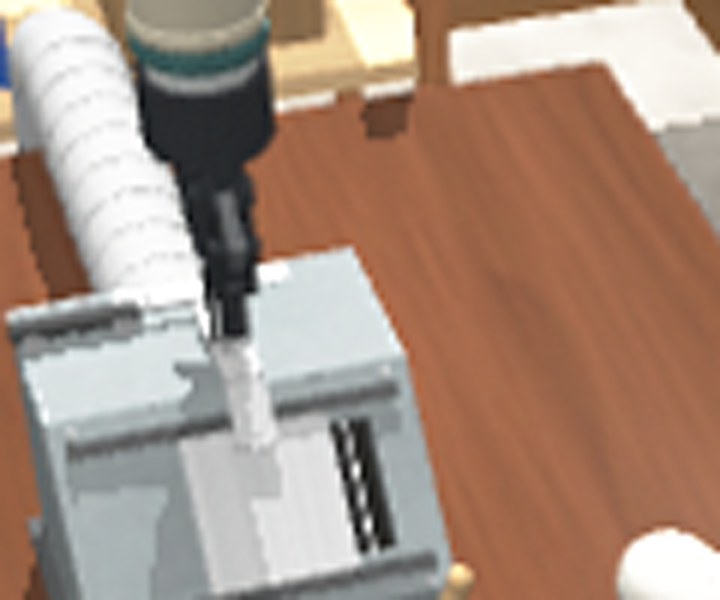

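View pics/top10a.png

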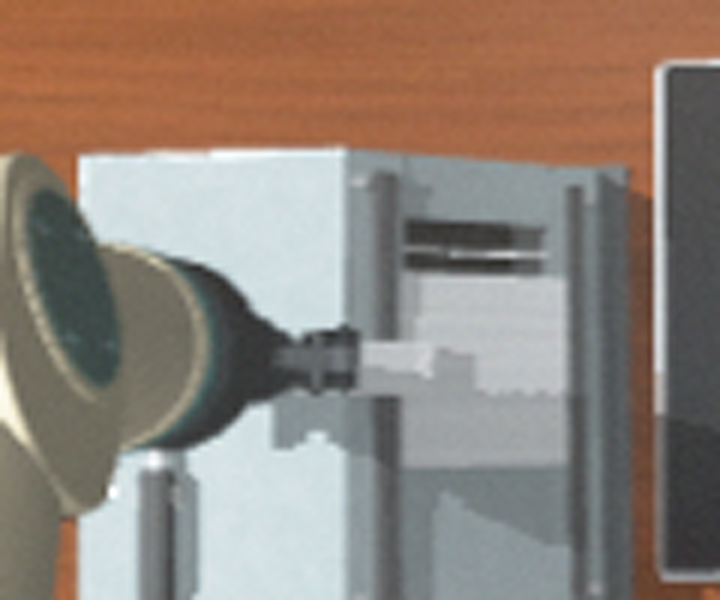

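View pics/side10.png

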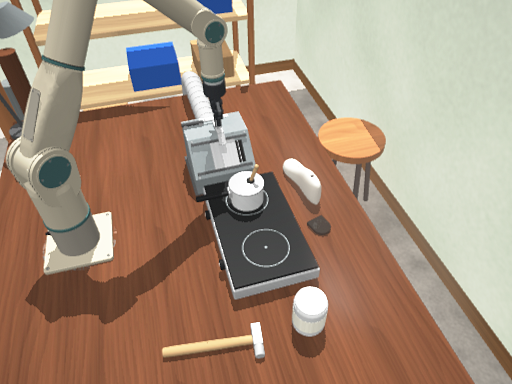

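```bash
python3 -m inch '[0,0,0,0,0,0,0, 0,0,0,0,0,0,0, 0,0,0,0,0,0,0, 0,0,0,0,0,0,0, 0,0,0,0,0,0,0]'; python3 - <<'E'
from h import *
np.set_printoptions(precision=1,suppress=True)
st()
T=cam("top")
cv2.imwrite("pics/top11a.png",cv2.resize(T["img"][150:260,190:350,::-1],None,fx=5,fy=5,interpolation=cv2.INTER_CUBIC))
st()
E
```

```text
clock: 14.75
eef_pos: [523.6, 241.5, 192.7]
tool_rot: [-1.571, -0.007, 0.002]
force: [7.9, 1.3, -0.5]
width: 20.4
t 14.75 p [523.6 241.5 192.7] rot [-1.6 -0.   0. ] F [ 7.9  1.3 -0.5] w 20.4
t 14.8 p [523.6 241.5 192.7] rot [-1.6 -0.   0. ] F [ 7.8  1.8 -0.3] w 20.8
```

View pics/top11a.png

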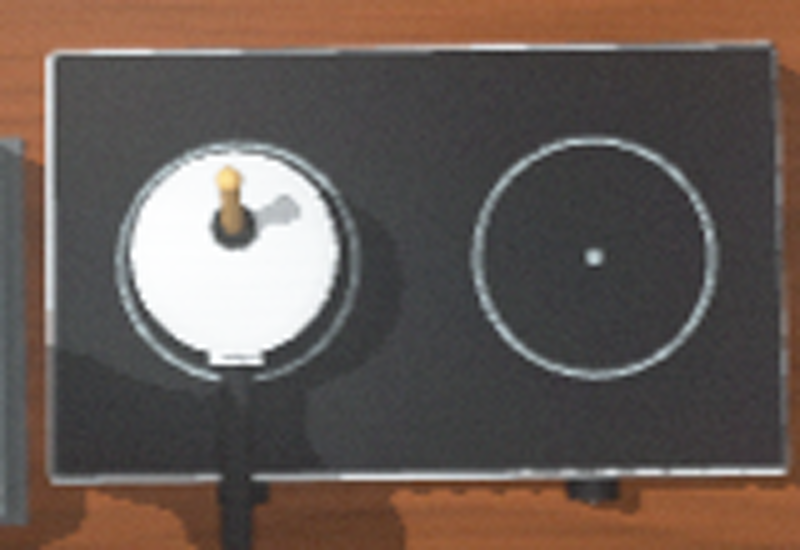

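The pot sits in the ring, with the lid at crop (235,253) and the ring at (238,262); the offset is what the lid's height should give. The shutter is steady, with the TCP at x = 523.6 (35.1 mm of travel) and about 8 N of spring force. I'll hand it in now.

```bash
python3 -c "
from cell import finish_job
print(finish_job())"
```

```text
the job is handed in; nothing more can be done
None
```

I slid the pot by its handle along the plate to the ring beside the hood and let go of it there. I then gripped the shutter knob, pulled it half open, and handed the job in at about 15 s still holding it.

**Pot:** In the last check after release, the lid centre was about 1–2 mm from the ring centre in the top view. The side view, taken just before release, showed an even gap all round. The pot was upright in every picture. The vertical force on the gripper while sliding stayed between about 3 N of lift and 6 N of downward press, less than the lightest pot weighs.

**Shutter:** The gripper moved 35.1 mm from the shut position. The shift of the strap and plate in the top view gave about 35–35.6 mm, so the knob did not slip. The pull was steady at about 8 N, which matches half travel. I could not see the pointer against the half mark because the gripper hid it.

**Disagreements:**
- The two cameras differed by 2–4 mm on most points.
- Side-view lid measurements were biased by about 8 mm in y, or put the lid about 8 mm too low (140 mm instead of 148 mm), probably because the lid's rim was included. I relied on the top view for the pot's position and on the text for the lid's height.

**Other things on the bench:** The pictures show the other things where they started; I did not measure them.

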